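# Open the scale's battery door and press the calibration button

### The job

The white bench scale lies face down; put it into calibration mode. Press down the orange release tab in its back so that the battery door springs up, push the door over with the fingers until it is fully open and stays so, then press the blue calibration button in the open battery bay all the way down and let it go. Use the fingertips only: lift nothing, do not shove the scale about, and leave the brass weight, the small screwdriver and the flux tin where they are.

Things in the scene. Friction and masses are not known exactly. Their poses are not given: they have to be found in the camera images.
- scale: white bench scale lying face down, loose on the bench, 1.6 kg, 180 x 180 x 40 mm; its upturned back is a flat face 40 mm above the bench with four black rubber feet (24 mm wide, 5 mm high) near the corners. Origin: centre of its underside. Its +x axis runs from the orange tab to the door's hinge, +y to the left of that, +z up
- tab_top (a point): centre of the top of the orange release tab (24 mm along the scale's x, 34 mm along y), at scale x = -62, y = 0 mm; it stands 7 mm proud of the scale's back, its top 47 mm above the bench. Moves with the tab
- tab (a joint): travel of the tab in m: 0 up, 0.005 pressed fully down. It is pressed straight down against a spring, about 2.5 N at first, 6 N when fully down; past about 3.5 mm the latch lets the door go. It comes back up when released
- door (a joint): angle of the white battery door in rad: 0 shut, latched, flush with the scale's back. Unlatched, a spring lifts it to about 0.9 and no farther. Pushed on, it falls back to 0.9 if let go before 1.57 (upright); beyond that it falls open to its stop at 1.95 and stays. 80 mm long (along the scale's x), 72 mm wide (y), 3.5 mm thick, 60 g; turns easily (under 1 N at its free edge)
- door_edge (a point): middle of the door's free edge, 79.5 mm from the hinge; when shut it lies 21 mm beyond the tab's centre, at the back's height. Moves with the door: about 102 mm above the bench at 0.9 rad, 120 mm when upright
- door_hinge (a point): middle of the door's hinge axis, at scale x = +41, y = 0, 40 mm above the bench; the axis runs along the scale's y
- button_top (a point): centre of the top of the blue round calibration button, 13 mm across, at scale x = -16, y = 0 mm; its top is 35.5 mm above the bench, 4.5 mm below the scale's back, under the door when that is shut. Moves with the button
- bay (a point): centre of the floor of the battery bay in the scale's back, at scale x = -1.5, y = 0, 16 mm above the bench; the opening is 79 mm along x and 74 mm along y. In its half by the hinge lie two AA cells across it, fixed (tops 33 mm above the bench, scale x +2 to +36); in the half by the tab is a circuit board with the blue button, nothing else on it higher than 29 mm
- cal_button (a joint): travel of the blue button in m: 0 up, 0.003 fully down. Spring: about 1.4 N at first, 4 N when down; comes back up when released
- brass_weight_mid (a point): brass weight with a knob, 27 mm across, 34 mm tall, standing before the scale's tab edge, to the left; its centre. A loose bystander
- small_driver_mid (a point): small blue screwdriver, 127 x 13 x 13 mm, lying behind the scale's hinge edge; its centre. A loose bystander
- flux_tin_mid (a point): round yellow flux tin, 54 mm across, 20 mm tall, before the scale's tab edge, to the right; its centre. A loose bystander

How it is judged:
By the outcome, as a careful person would: the job done as asked, in the order asked, and still so for the second after the job is handed in, with the robot touching nothing.
It also fails if it takes over 45 s, if anything falls off the work surface, if the arm or the gripper's body presses on something with over 40 N, if the wrist force passes 120 N, or if a joint passes its speed limit or range.

### The arm

A 6-joint arm with a two-finger parallel gripper is mounted at the origin on a cart in front of the work surface, level with it; the furniture and walls round the work are solid. World frame = base frame: x ahead of the robot, y to its left, z up, the work surface at z = 0. Lengths are in m, angles in rad, forces in N, time in s.
With the tool pointing down it reaches from about 0.3 to 0.75 m from the base axis. Payload 8.5 kg.
Tool frame: the origin (TCP) lies at the very end of the fingers, on their centre line; the grasp point (between the pads) lies 19 mm behind it; z points along the fingers, y is the line along which they close (so a half turn about z gives the same grasp; the last joint's range is limited). The gripper opens to 88 mm and grips with 3 to 60 N. Pads are 18 mm wide; open, the fingers measure 123 mm over their backs; the gripper's body (75 mm by 187 mm) begins 45 mm behind the grasp point.
Start: joints at [0.887, 0.381, 1.297, -0, 1.464, -0.215], TCP at [0.248, 0.491, 0.239] pointing down, gripper open.
Joint ranges: [-3.11, 3.11], [-0.89, 2.33], [0.22, 2.48], [-1.42, 4.56], [0.17, 2.85], [-2.88, 2.88]. Speed limits (rad/s): [2.39, 2.39, 3.14, 3.14, 3.14, 3.14].

### API

Orientations are given as a unit quaternion [w, x, y, z].
In Python, from bench import bot gives the robot as it stands. Calls block until the motion is done:
- bot.move_to(position, orientation): joint-space move of the TCP to a pose.
- bot.line_to(position, vel=0.15, ori=None, until_force=None): straight line of the TCP; ori=None keeps the orientation; vel is the mean speed in m/s. With until_force (N) it stops when the force on the tool has changed by that much, and returns True; else False.
- bot.movej(angles): joint-space move.
- bot.open() and bot.gripper_close(): open the fingers fully, or close them until they stop; the grip force is fixed at half the most.
- bot.pause(seconds).
- bot.solve_ik(position, orientation): joint angles nearest the present ones, or None.
- bot.camera(name): name is "side" or "top" or "wrist"; returns a dict with "frame" (400x640x3 uint8, red, green, blue), "intrinsics" (3x3 intrinsics, pixels), "k1" (the pictures are not rectified: a ray, as slopes to the right and down, at radius r is drawn at 1 + k1 r^2 times it, then the intrinsics apply), "R" (3x3) and "t" (3): a world point X has camera coordinates R X + t. Camera axes: x right, y down, z forward; pixel columns grow to the right and rows downward; lengths in m; the calibration is good to about 2 mm. A picture is of the moment at which its call begins. There is no depth.
A pose or a line that the arm cannot do raises bot.IKError and nothing moves.
- bot.job_done(): hands the job in; it is judged then, once.
Readings, each from a call of its own:
- bot.read_time(): time.
- bot.read_q(): joint angles.
- bot.read_qvel(): joint speeds.
- bot.read_tau(): joint torques, N m.
- bot.read_position(): TCP position.
- bot.read_ee_rot(): TCP orientation.
- bot.read_force(): force on the tool from outside, world axes, zero at the start.
- bot.read_moment(): the same for the moment, N m.
- bot.read_opening(): opening from 0.0 (shut) to 1.0 (fully open).
- bot.read_grasp_force(): force on a finger pad.
Only numpy, scipy, OpenCV 4.12 (cv2) and the standard library are available. Lean on these libraries where they do the work, as an engineer would, in place of code of your own. Each camera call takes 0.05 s, during which the arm holds its last target. There are 200 camera calls.

## Working session

There is one attempt and no reset: what is moved stays moved. The work goes in short steps, each a Python script; the robot and the scene stay as the last script left them, time stands still between calls to the robot, and variables do not carry over. Pictures are saved under pics/ and viewed, at most 10 in all, crops included, and the job is handed in when it is done.

```bash
mkdir -p pics
cat > h.py <<'E'
import numpy as np, cv2
from bench import bot
def cam(n,save=None):
    c=bot.camera(n)
    if save: cv2.imwrite('pics/'+save,c['frame'][:,:,::-1])
    return c
def ray(c,u,v):
    K=np.array(c['intrinsics']);k=float(c['k1'])
    d=np.array([(u-K[0,2])/K[0,0],(v-K[1,2])/K[1,1]]);s=d.copy()
    for _ in range(30): s=d/(1+k*(s@s))
    R=np.array(c['R']);t=np.array(c['t'])
    return -R.T@t, R.T@np.array([s[0],s[1],1.])
def onplane(c,u,v,z):
    o,d=ray(c,u,v); return o+d*(z-o[2])/d[2]
def proj(c,X):
    p=np.array(c['R'])@np.array(X)+np.array(c['t']); s=p[:2]/p[2]; s=s*(1+float(c['k1'])*(s@s))
    K=np.array(c['intrinsics']); return K[0,0]*s[0]+K[0,2],K[1,1]*s[1]+K[1,2]
E
python3 - <<'E'
from h import *
a=cam('top','top0.png');b=cam('side','side0.png')
cv2.imwrite('pics/both0.png',np.hstack([cv2.resize(x['frame'],(640,400))[:,:,::-1] for x in (a,)]))
for c in (a,b): print(-np.array(c['R']).T@c['t'],np.array(c['intrinsics'])[0,0],c['k1'])
for c,n in ((a,'top'),(b,'side')):
    h=cv2.cvtColor(c['frame'],cv2.COLOR_RGB2HSV)
    m=cv2.inRange(h,(5,150,120),(18,255,255))
    for k in cv2.findContours(m,0,2)[0]:
        if cv2.contourArea(k)>30: print(n,cv2.minAreaRect(k),onplane(c,*cv2.minAreaRect(k)[0],.047))
print(bot.read_time())
E
```

```text
[ 0.36338976 -0.29258967  0.90024416] 471.05234239123615 0.02024335296189251
[0.26051643 0.43383543 0.517742  ] 500.96661218666964 -0.020357403904718248
top ((327.7500305175781, 224.75001525878906), (12.649109840393066, 18.024980545043945), 71.56504821777344) [ 0.44323304 -0.29012412  0.047     ]
top ((545.0, 84.0), (6.0, 6.0), 90.0) [ 0.70136145 -0.70028266  0.047     ]
top ((458.5, 34.5), (9.0, 9.0), 0.0) [ 0.80504651 -0.54620203  0.047     ]
side ((363.0, 221.0), (12.0, 12.0), 90.0) [ 0.44160432 -0.28240237  0.047     ]
0.1
```

View pics/top0.png

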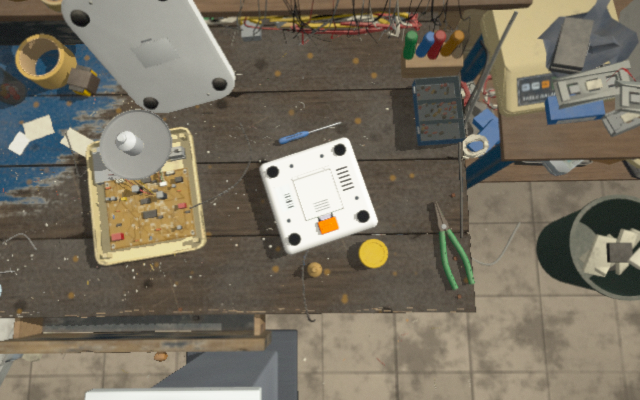

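View pics/side0.png

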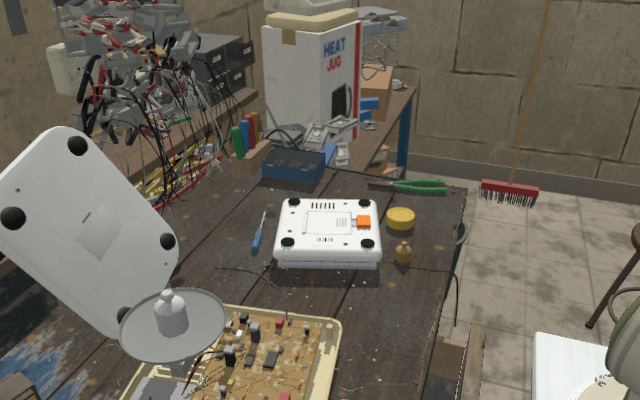

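The scale is near top-view pixel (318,195), with the orange tab at (328,225) at its near edge, the driver at (308,132), the weight at (315,269) and the tin at (373,254). To the left, a lamp-like disc and a tilted panel stand in the swing path, so I'll triangulate their heights along with the scale pose.

Run:
```python
from h import *
a=cam('top');b=cam('side')
g=cv2.cvtColor(a['frame'],cv2.COLOR_RGB2GRAY)
F=[]
for u,v in ((273,172),(340,150),(362,216),(294,239)):
    m=np.zeros_like(g);m[v-9:v+10,u-9:u+10]=(g[v-9:v+10,u-9:u+10]<90)*255
    n,l,s,ce=cv2.connectedComponentsWithStats(m); i=1+np.argmax(s[1:,4]); F.append(onplane(a,*ce[i],.045)); print(ce[i],s[i,4],F[-1])
F=np.array(F); c=F.mean(0); tab=onplane(a,327.75,224.75,.047)
x=(F[0]+F[1]-F[2]-F[3])[:2]; print('centre',c,'yaw',np.arctan2(x[1],x[0]),'side len',[np.linalg.norm(F[i]-F[i-1]) for i in range(4)])
y=np.arctan2(x[1],x[0]);e=np.array([np.cos(y),np.sin(y)]); print('tab rel',(tab-c)[:2]@e,(tab-c)[:2]@[-e[1],e[0]])
print('side tab proj',proj(b,[*(c[:2]-.062*e),.047]),'btn->')
def tri(p,q):
    A=[];B=[]
    for cc,(u,v) in ((a,p),(b,q)):
        o,d=ray(cc,u,v);d/=np.linalg.norm(d);P=np.eye(3)-np.outer(d,d);A.append(P);B.append(P@o)
    return np.linalg.solve(sum(A),sum(B))
print('disc',tri((134,145),(172,325)))
print('feet',tri((220,84),(168,241)),tri((150,103),(122,313)), tri((82,18),(13,218)), tri((190,0),(77,147)))
```

```text
[272.17391304 171.52173913] 92 [ 0.54403424 -0.18845722  0.045     ]
[339.22826087 149.35869565] 92 [ 0.58400068 -0.3137302   0.045     ]
[362.70192308 215.96153846] 104 [ 0.45852853 -0.35397546  0.045     ]
[294.01980198 238.84158416] 101 [ 0.41871562 -0.22856367  0.045     ]
centre [ 0.50131977 -0.27118164  0.045     ] yaw 0.31005977630024634 side len [np.float64(0.13157995402682268), np.float64(0.1314938681121386), np.float64(0.13176851539580792), np.float64(0.13157957232791925)]
tab rel -0.06109648613934227 -0.0003160067741714216
side tab proj (np.float64(363.81637704117435), np.float64(218.7012693194234)) btn->
disc [0.59377725 0.06313209 0.06758495]
feet [ 0.70767856 -0.0931446   0.06710875] [0.68514551 0.04777087 0.04439093] [0.76381522 0.09512055 0.2098246 ] [ 0.80088793 -0.07015776  0.21736938]
```

Pose is good: the feet form a regular square and the tab's offset fits to 1 mm. Next I close the fingers, go above the tab and press.

```bash
cat >> h.py <<'E'
YAW=.310; C=np.array([.5013,-.2712]); E_=np.array([np.cos(YAW),np.sin(YAW)])
Q=[0,np.cos(YAW/2),np.sin(YAW/2),0]
def W(x,y,z): return [*(C+x*E_+y*np.array([-E_[1],E_[0]])),z]
E
python3 - <<'E'
from h import *
p=W(-.063,0,.15); Q2=[0,-np.sin(YAW/2),np.cos(YAW/2),0]
s=[bot.solve_ik(p,q) for q in (Q,Q2)]; print(s)
bot.gripper_close(); bot.move_to(p,Q)
print(bot.read_time(),bot.read_opening())
bot.line_to(W(-.063,0,.056))
r=bot.line_to(W(-.063,0,.040),vel=.02,until_force=9)
print(r,bot.read_position(),bot.read_force())
bot.line_to(W(-.063,0,.09)); print(bot.read_time())
cam('side','side1.png')
E
```

```text
[array([-8.06335073e-01,  4.26676801e-01,  1.50069175e+00, -4.44089210e-16,
        1.21422410e+00,  4.54461253e-01]), array([-8.06335073e-01,  4.26676801e-01,  1.50069175e+00, -4.44089210e-16,
        1.21422410e+00, -2.68713140e+00])]
4.35 0.008132927833580262
True [ 0.44139283 -0.29048461  0.04246358] [-0.6692003   0.7374342   6.01915609]
6.2667
```

View pics/side1.png

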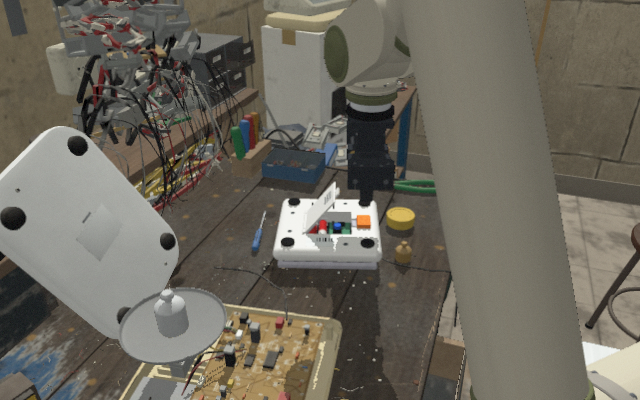

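The door stands up at (325,210), the tab is back up at (364,221) and the button shows at (338,226). Now I push the door over.

Run:
```python
from h import *
bot.line_to(W(-.02,0,.09))
print(bot.line_to(W(.047,0,.09),vel=.05,until_force=12),bot.read_force(),bot.read_position(),W(.047,0,.09))
bot.line_to(W(-.016,0,.09)); bot.pause(.5)
print(bot.read_time())
cam('side','side2.png')
```

```text
False [ 0.14878007 -0.34677641  0.23564175] [ 0.54587619 -0.25695341  0.09001989] [np.float64(0.5460596777846285), np.float64(-0.25686224408715813), 0.09]
9.3083
```

View pics/side2.png

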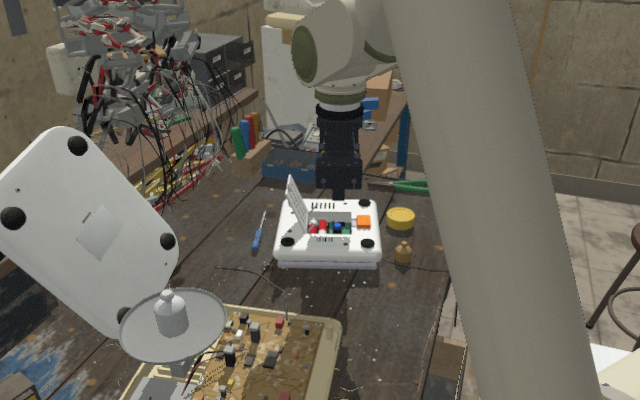

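The door leans past upright at (298,205) and stays there, and the scale is unmoved. I'll check the blue button's position by colour, then press it.

Run:
```python
from h import *
b=cam('side'); h=cv2.cvtColor(b['frame'],cv2.COLOR_RGB2HSV)
m=cv2.inRange(h,(105,150,60),(130,255,255)); m[:, :320]=0;m[:,360:]=0;m[:210]=0;m[245:]=0
print(cv2.connectedComponentsWithStats(m)[2:],proj(b,W(-.016,0,.0355)))
bot.line_to(W(-.016,0,.043))
r=bot.line_to(W(-.016,0,.029),vel=.015,until_force=8)
print(r,bot.read_position(),bot.read_force())
bot.line_to(W(-.016,0,.09)); bot.line_to(W(-.03,0,.2)); print(bot.read_time())
cam('side','side3.png'); cam('top','top3.png')
```

```text
(array([[     0,      0,    640,    400, 255951],
       [   333,    223,      9,      7,     49]], dtype=int32), array([[319.49664975, 199.49495802],
       [337.        , 225.83673469]])) (np.float64(337.5134846844976), np.float64(223.77966500183922))
True [ 0.48614397 -0.27613117  0.03288281] [-0.92516247  1.10007798  6.79466718]
12.0
```

View pics/side3.png

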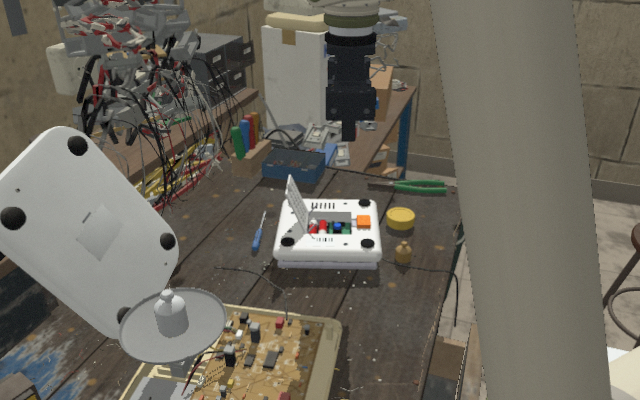

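The button stopped at 32.9 mm against a nominal 32.5 mm. I'll press once more, a little more firmly, to be sure it bottomed.

Run:
```python
from h import *
bot.line_to(W(-.016,0,.09)); bot.line_to(W(-.016,0,.04)); print(bot.read_force())
r=bot.line_to(W(-.016,0,.029),vel=.01,until_force=18)
print(r,bot.read_position(),bot.read_force()); bot.pause(.2); print(bot.read_position(),bot.read_force())
bot.line_to(W(-.016,0,.09)); bot.line_to(W(-.03,0,.2)); bot.pause(.5); print(bot.read_time(),bot.read_force())
b=cam('side'); f0=cv2.imread('pics/side3.png')[:,:,::-1]; print('changed px',(cv2.absdiff(b['frame'],f0).max(2)[180:280,230:425]>25).sum())
f1=cv2.imread('pics/side0.png')[:,:,::-1]; d=cv2.absdiff(b['frame'],f1).max(2)>40
print('bystanders/scale edge vs start',d[205:260,245:270].sum(),d[205:265,385:415].sum(),d[250:270,272:382].sum())
```

```text
[ 1.09842033 -0.23704301  0.07717723]
True [ 0.48615288 -0.27615052  0.03284194] [-1.95197379  0.9274393   6.50674386]
[ 0.48615109 -0.27614142  0.0328443 ] [-1.29734481  0.64675795  7.08194631]
16.4 [ 0.44698984 -0.43784581 -0.1492062 ]
changed px 0
bystanders/scale edge vs start 0 0 0
```

Even at 18 N the button stopped at the same height, so that is its hard stop. Nothing else has moved, so I'm handing in.

```bash
python3 -c "
from bench import bot
print(bot.job_done())"
```

```text
the job is handed in; nothing more can be done
None
```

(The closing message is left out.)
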